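Slide the backing plate out over the end of the light panel

ROBOT

A 6-joint arm with a two-finger parallel gripper is mounted at the origin on the work surface. World frame = base frame: x ahead of the robot, y to its left, z up, the work surface at z = 0. Lengths are in m, angles in rad, forces in N, time in s.
With the tool pointing down it reaches from about 0.375 to 0.9 m from the base axis. Payload 3.1 kg.
Tool frame: the origin (TCP) lies at the centre of the arm's flange, where the gripper is bolted on; the fingertips stand 182 mm ahead of it and the grasp point (between the pads) lies 164 mm ahead of it; z points along the fingers, y is the line along which they close (so a half turn about z gives the same grasp; the last joint's range is limited). The gripper opens to 87 mm and grips with 3 to 60 N. Pads are 19 mm wide; open, the fingers measure 117 mm over their backs; the gripper's body (75 mm by 190 mm) begins 51 mm behind the grasp point.
Start: joints at [-1.333, 0.527, 1.433, -0, 1.181, -0.178], TCP at [0.253, -0.571, 0.405] pointing down, gripper open.
Joint ranges: [-3.08, 3.08], [-0.75, 2.2], [0.22, 2.44], [-1.43, 4.57], [0, 2.65], [-2.85, 2.85]. Speed limits (rad/s): [2.79, 2.79, 3.14, 3.14, 3.14, 3.14].

INTERFACE

Orientations are given as a unit quaternion [x, y, z, w].
In Python, from rig import * gives the robot as it stands.
- The arm moves only by the tool move_arm, never from a script. Its argument "commands" is a list that holds one entry, the list of rows, each a list of 6 numbers: the shift along the tool's x, y, z in units of 40 mm (1.0 is 40 mm), then the turn, a rotation vector about the tool's x, y, z in rad. A call has 1 to 12 rows; each row is the pose to reach, as a shift and turn from the pose commanded when the call began, along the tool's axes at that moment; what a row does not reach only later rows make up. A row lasts 1/8 s, in which the tool goes at most 62.5 mm and 10.7 degrees, less where a joint would pass 70% of its speed; a pose out of reach is approached as far as the arm can. A call with a gripper value outside its range is refused whole. "claw" is the closure, from -1 (fully open) to 1 (shut), so that 0 is half open, set as the call begins (left out, the last holds). The fingers move at their own pace and stop on an object; "squeeze" is the grip in N (left out, the last holds). Time passes only in rows, so rows that repeat a pose let the fingers close. It gives the time, the measured TCP pose, the force, the opening and the grip force at its end, in the units of the state.
- get_obs(): the state, without advancing time (a new reading comes with each control period).
- camera(name): name is "scene" or "side" or "wrist"; returns a dict with "pixels" (384x512x3 uint8, blue, green, red), "range_z" (384x512 float32, m along the optical axis (not along the pixel's ray), 0 where there is no reading), "camera_matrix" (3x3 intrinsics, pixels), "extrinsics" (4x4, takes a point from world to camera coordinates). Camera axes: x right, y up, looking along -z (the intrinsics and any distortion apply to the point x, -y, -z); pixel columns grow to the right and rows downward; lengths in m; the calibration is good to about 2 mm. A picture is of the moment at which its call begins.
- hand_in(): hands the job in; it is judged then, once.
The state is a dict: "time": time; "q": joint angles; "joint_velocities": joint speeds; "joint_torque": joint torques, N m; "position": TCP position; "tool_rot": TCP orientation; "ft_force": force on the tool from outside, world axes, zero at the start; "moment": the same for the moment, N m; "grip_width": finger opening in m; "grip_force": force on a finger pad.
Only numpy, scipy, OpenCV 4.12 (cv2) and the standard library are available. Lean on these libraries where they do the work, as an engineer would, in place of code of your own. Each camera call takes 0.05 s, during which the arm holds its last target. There are 200 camera calls.

TASK

The backing plate lies flat and crooked on the light panel, where nobody can get a finger under it. Push it back so that it lies square against the panel's rail, and slide it along the rail until about a quarter of its length sticks out past the panel's open end, so that it can later be taken by its edge. Only push it: it is never lifted or tipped and must not fall off, and the vials and the bottle stay where they stand.

Things in the scene. Friction and masses are not known exactly. Their poses are not given: they have to be found in the camera images.
- panel: Flat LED light panel fixed to the bench, 180 mm (its x) by 440 mm (its y, its length); level white top 60 mm above the bench. Origin: centre of its underside, at bench height. x points to its back, away from the robot; y to its left end. Its turn on the bench varies (up to 13 degrees). There is no rim along the front edge (panel x = -90 mm).
- panel_end (a point): Middle of the top edge of the panel's open (right) end: panel x = 0, y = -220 mm, 60 mm above the bench. No rim there: the plate can slide out over it. Axes as the panel's.
- rail_face (a point): Foot of the front face of the aluminium rail that runs straight along the panel's back edge for its full length: panel x = +75 mm, y = 0, at the height of the white top. The rail is 15 mm high above the top and 15 mm thick. Axes as the panel's.
- housing_top (a point): Centre of the top of the white control housing on the panel's left end: it stands 28 mm above the white top, from panel y = +145 to +220 mm, over the full 180 mm depth; on it a knob 12 mm high and a switch, not to be used.
- plate_center (a point): Centre (half-way through the thickness) of the loose backing plate: flat aluminium, matt black face, 110 mm (its x) by 160 mm (its y, its length) by 5 mm, square-edged, about 0.24 kg, flat on the white top; a push of 1 to 3 N at its edge slides it. At the start its axes point as the panel's to within 8 degrees. Against the rail its centre is at panel x = +20 mm; a quarter out, at y = -180 mm.
- vial_a_center (a point): Glass injection vial with crimp cap, 24 mm diameter, 51 mm tall, standing upright on the bench in front of the panel (robot's side), towards the open end; the point is its centre, half-way up. Bystander.
- vial_b_center (a point): Glass injection vial with crimp cap, 24 mm diameter, 51 mm tall, standing upright on the bench in front of the panel (robot's side), about half-way along; the point is its centre, half-way up. Bystander.
- vial_c_center (a point): Glass injection vial with crimp cap, 24 mm diameter, 51 mm tall, standing upright on the bench beyond the panel's open end; the point is its centre, half-way up. Bystander.
- bottle_center (a point): Amber bottle with a white cap, 66 mm diameter, 140 mm tall, standing upright on the bench to the left of the panel's front; the point is half-way up its axis. Bystander.
There are look-alikes about, which are no part of the job. What is shaped like the part that bears plate_center but pink or turquoise is not meant.

How it is judged:
At the end, for the whole second after the job is handed in: The plate lies flat and at rest on the panel, square to the rail (within 4 degrees) and against it (its centre within 7 mm of where it lies when touching), with 25 to 58 mm of its 160 mm length out past the open end (y of plate_center in the frame of panel between -0.198 and -0.165 m and x of plate_center in the frame of panel above 0.013 m and z of plate_center in the frame of panel between 0.0595 and 0.0655 m and angle between the y axis of plate_center and the y axis of panel, either way round below 0.07 rad and angle between plate_center's own z axis and vertical below 0.04 rad and linear speed of plate below 0.01 m/s).
It fails at once if the plate is lifted or tipped (its centre over 5 mm up, or tilted more than about 5 degrees) (z of plate_center in the frame of panel above 0.0675 m or angle between plate_center's own z axis and vertical above 0.09 rad).
It fails at once if the plate falls off the panel (z of plate_center in the frame of panel below 0.055 m).
It fails at once if a vial or the bottle is moved by more than 10 mm or tipped (distance of any of vial_a_center, vial_b_center, vial_c_center, bottle_center from where it was at the start of the episode above 0.01 m or angle between any of vial_a_center, vial_b_center, vial_c_center, bottle_center's own z axis and vertical above 0.2 rad).
It also fails if it takes over 58 s, if anything falls off the work surface, if the arm or the gripper's body presses on something with over 40 N, if the wrist force passes 120 N, or if a joint passes its speed limit or range.

## Working session

There is one attempt and no reset: what is moved stays moved. The work goes in short steps, Python scripts to look and compute and a tool call to move; the robot and the scene stay as the last step left them, time stands still between calls to the robot, and variables do not carry over. Pictures are saved under pics/ and viewed, at most 10 in all, crops included, and the job is handed in when it is done.

Besides the shell and the picture viewer there is one more tool, called after "Emit:" as name(argument=value, ...), one argument or row to a line, values as JSON. move_arm: Moves the arm, as the interface text tells. Its arguments: {"type":"object","properties":{"commands":{"type":"array","items":{"type":"array","items":{"type":"array","items":{"type":"number"}}}},"claw":{"type":"number"},"squeeze":{"type":"number"}},"required":["commands"]}

```bash
mkdir -p pics
cat > h.py <<'E'
from rig import *
import numpy as np, cv2
from scipy.spatial.transform import Rotation as R
def pts(c):
    K=c["camera_matrix"];E=np.array(c["extrinsics"]);z=c["range_z"]
    v,u=np.mgrid[:z.shape[0],:z.shape[1]]
    P=np.stack([(u-K[0][2])/K[0][0]*z,-(v-K[1][2])/K[1][1]*z,-z],-1)
    W=(P-E[:3,3])@E[:3,:3]
    W[z==0]=np.nan
    return W
E
python3 - <<'E'
from h import *
o=get_obs();print(o["position"],o["tool_rot"],o["ft_force"],o["grip_width"])
for n in("scene","side"):
    c=camera(n);np.savez("pics/"+n,W=pts(c),im=c["pixels"]);cv2.imwrite(f"pics/{n}.png",c["pixels"])
a=[cv2.imread(f"pics/{n}.png") for n in("scene","side")]
print(c["camera_matrix"])
E
```

```text
[ 0.25295598 -0.57115125  0.40378625] [ 9.78363724e-01  2.06889474e-01 -3.54142131e-05 -1.08117124e-03] [-0.52029646 -0.51045976 -0.54583988] 0.08679999969986181
[[392.90866418   0.         254.40389611]
 [  0.         392.90866418 194.67937784]
 [  0.           0.           1.        ]]
```

View pics/scene.png

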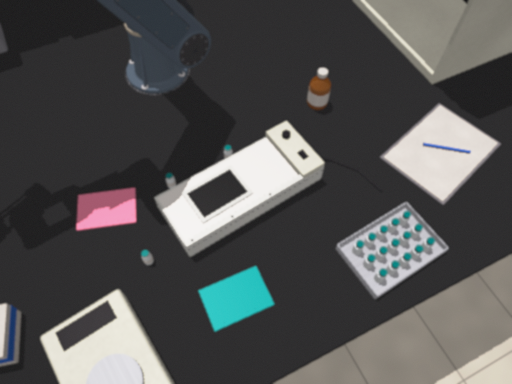

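View pics/side.png

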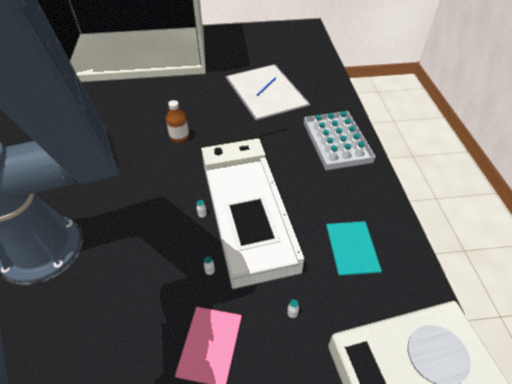

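The scene view shows the panel running from about (180,220) to (300,150), with the black plate at (218,194), vials at (170,180), (228,150) and (147,257), and the bottle at (319,90). The side view shows the same layout, with the plate at (252,222). Next I measure them.

Run:
```python
from h import *
for n in("scene","side"):
    d=np.load(f"pics/{n}.npz");W=d["W"];im=d["im"];z=W[...,2]
    g=im.max(-1)
    top=((z>.052)&(z<.071)&(W[...,0]>.2)).astype(np.uint8)
    k,l,s,_=cv2.connectedComponentsWithStats(top);i=1+s[1:,4].argmax();m=l==i
    if n=="scene":print([(list(s[j])) for j in range(1,k) if s[j,4]>200])
    P=W[m][:,:2].astype(np.float32);r=cv2.minAreaRect(P);print(n,"top",r,np.median(z[m]));
    hull=cv2.fillConvexPoly(np.zeros_like(top),cv2.convexHull(np.argwhere(m)[:,::-1].astype(np.int32)),1)
    b=((g<60)&(hull>0)&(z>.05)).astype(np.uint8)
    k,l,s,_=cv2.connectedComponentsWithStats(b)
    for j in range(1,k):
        if s[j,4]>150:
            Q=W[l==j];r=cv2.minAreaRect(Q[:,:2].astype(np.float32));print(" dark",s[j],r,np.median(Q[:,2]));print(cv2.boxPoints(r).round(4).tolist())
    ho=(z>.080)&(z<.094)&(g>150)&(W[...,0]>.2);k,l,s,_=cv2.connectedComponentsWithStats(ho.astype(np.uint8));j=1+s[1:,4].argmax()
    print(" housing",cv2.minAreaRect(W[l==j][:,:2].astype(np.float32)),s[j])
    ra=(z>.0705)&(z<.079)&(W[...,0]>.2);k,l,s,_=cv2.connectedComponentsWithStats(ra.astype(np.uint8))
    for j in range(1,k):
        if s[j,4]>60: print(" rail",s[j],cv2.minAreaRect(W[l==j][:,:2].astype(np.float32)))
    small=((z>.03)&(z<.15)&~(cv2.dilate(hull,np.ones((9,9)))>0)&(W[...,0]>.2)).astype(np.uint8);k,l,s,c=cv2.connectedComponentsWithStats(small)
    for j in range(1,k):
        if 15<s[j,4]<1500:
            Q=W[l==j];print(" obj",c[j].round(),s[j,4],Q.mean(0).round(3),Q[:,2].max().round(3))
    y0,x0,y1,x1=(130,140,260,340) if n=="scene" else(130,180,300,320)
    cv2.imwrite(f"pics/c_{n}.png",cv2.resize(im[y0:y1,x0:x1],None,fx=4 if n=="scene" else 3.5,fy=4 if n=="scene" else 3.5))
```

```text
[[np.int32(435), np.int32(41), np.int32(77), np.int32(32), np.int32(263)], [np.int32(155), np.int32(137), np.int32(144), np.int32(108), np.int32(6691)], [np.int32(186), np.int32(166), np.int32(138), np.int32(83), np.int32(455)], [np.int32(41), np.int32(289), np.int32(132), np.int32(95), np.int32(4680)], [np.int32(0), np.int32(304), np.int32(12), np.int32(56), np.int32(252)]]
scene top ((0.562557578086853, 0.01105518639087677), (0.16912735998630524, 0.3691374659538269), 7.762931823730469) 0.06073156786811835
 dark [ 190  172   55   43 1180] ((0.5705933570861816, -0.024813540279865265), (0.08085831254720688, 0.1291102170944214), 8.87611198425293) 0.06482509100804745
[[0.5206999778747559, 0.03269999846816063], [0.5406000018119812, -0.09480000287294388], [0.6205000281333923, -0.08240000158548355], [0.600600004196167, 0.04520000144839287]]
 housing ((0.5434581637382507, 0.22834613919258118), (0.18158242106437683, 0.07691565155982971), 7.300236701965332) [ 266  121   58   55 1289]
 rail [184 156 134  91 798] ((0.6157015562057495, 0.04215604066848755), (0.08778192847967148, 0.41551473736763
[... 2253 characters left out ...]
)
 rail [206 161  34   8  68] ((0.5086213946342468, 0.18627658486366272), (0.09887043386697769, 0.00763583043590188), 5.649272918701172)
 rail [ 335  301  173   83 4837] ((0.8679027557373047, -0.41369539499282837), (0.29381465911865234, 0.178995281457901), 8.580474853515625)
 obj [509.   1.] 18 [2.01  1.226 0.036] 0.045
 obj [176. 120.] 568 [0.37  0.399 0.085] 0.144
 obj [352. 131.] 298 [0.944 0.325 0.045] 0.058
 obj [339. 133.] 302 [0.899 0.321 0.045] 0.059
 obj [326. 135.] 298 [0.854 0.317 0.045] 0.06
 obj [232. 150.] 921 [0.541 0.228 0.089] 0.105
 obj [200. 205.] 71 [0.437 0.062 0.044] 0.055
 obj [208. 262.] 90 [ 0.452 -0.126  0.044] 0.054
 obj [293. 306.] 101 [ 0.643 -0.264  0.045] 0.055
```

View pics/c_scene.png

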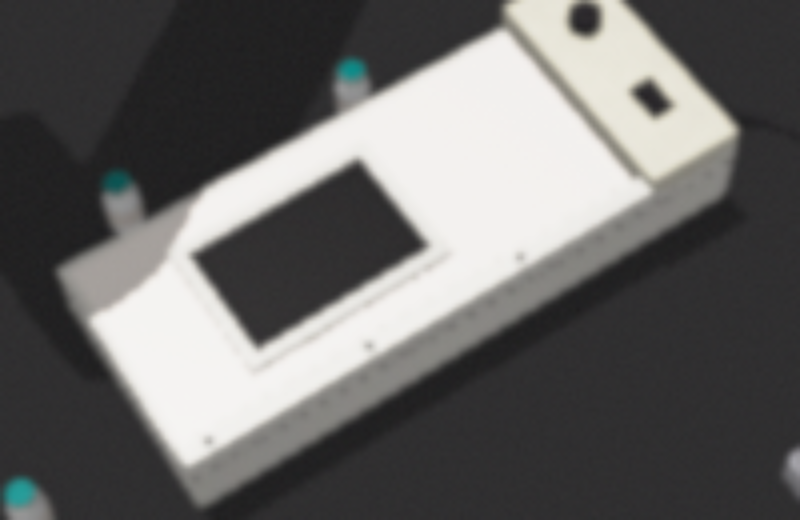

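Emit:
move_arm(
  commands=[
    [[1.1,-1,0,0,0,0.05],[2.2,-2,0,0,0,0.1],[3.3,-3,0,0,0,0.15],[4.4,-4,0,0,0,0.2],[5.5,-4.9,0,0,0,0.25],[6.6,-5.9,0,0,0,0.281],[7.7,-6.9,0,0,0,0.281],[8.8,-7.9,0,0,0,0.281],[9.9,-8.9,0,0,0,0.281],[10.9,-9.8,0,0,0,0.281],[10.9,-9.8,0,0,0,0.281],[10.9,-9.8,0,0,0,0.281]],
  ],
  claw=-1,
)

```text
time: 1.6
position: [0.4927, -0.0366, 0.4044]
tool_rot: [0.998, 0.068, -0.001, 0.0]
ft_force: [0.1, -0.3, 0.0]
grip_width: 0.0872
grip_force: 0.0
```

Run:
```python
from h import *
o=get_obs();print(o["position"],R.from_quat(o["tool_rot"]).as_matrix().round(3),o["q"],o["ft_force"])
c=camera("wrist");np.savez("pics/w1",W=pts(c),im=c["pixels"],K=c["camera_matrix"],E=c["extrinsics"]);cv2.imwrite("pics/w1.png",c["pixels"])
```

```text
[ 0.49274475 -0.03655293  0.40444203] [[ 0.991  0.136 -0.001]
 [ 0.136 -0.991 -0.   ]
 [-0.001  0.    -1.   ]] [-3.00478797e-01  3.52916167e-01  1.75429984e+00 -6.95862655e-04
  1.03534132e+00  1.13396954e+00] [ 0.05981044 -0.30996628  0.00328159]
```

View pics/w1.png

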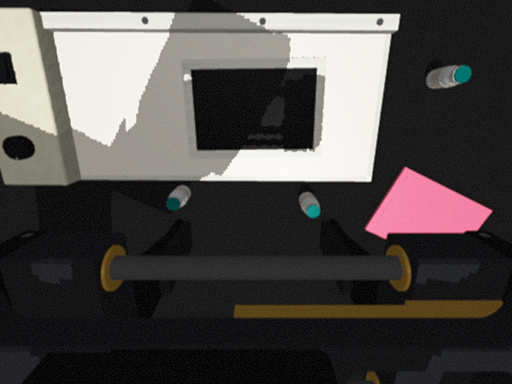

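The wrist view shows the plate with its pale border at about (184,58) to (325,157), nearly parallel to the rail at row ~25. The open end is at about (385,100), vial b at (178,198), vial a at (310,205) and vial c at (460,74). Next I take the numbers for this.

```bash
cat >> h.py <<'E'
def ray(c,uv,h):
    K=np.array(c["camera_matrix"]);E=np.array(c["extrinsics"]);uv=np.asarray(uv,float).reshape(-1,2)
    d=np.c_[(uv[:,0]-K[0,2])/K[0,0],-(uv[:,1]-K[1,2])/K[1,1],-np.ones(len(uv))]@E[:3,:3]
    C=-E[:3,:3].T@E[:3,3]
    return C+d*((h-C[2])/d[:,2])[:,None]
def ang(p): # yaw of y-axis from long line points
    v=cv2.fitLine(p[:,:2].astype(np.float32),cv2.DIST_HUBER,0,.01,.01).ravel();d=v[:2]*np.sign(v[1]);return np.degrees(np.arctan2(-d[0],d[1])),v[2:]
E
python3 - <<'E'
from h import *
d=np.load("pics/w1.npz");im=d["im"];W=d["W"];c=dict(camera_matrix=d["K"],extrinsics=d["E"]);g=im.max(-1)
k,l,s,ce=cv2.connectedComponentsWithStats(((g<70)).astype(np.uint8));j=l[110,220];print(s[j])
m=cv2.morphologyEx((l==j).astype(np.uint8),cv2.MORPH_CLOSE,np.ones((25,25)));cn=max(cv2.findContours(m,0,cv2.CHAIN_APPROX_NONE)[0],key=len).reshape(-1,2)
r=cv2.minAreaRect(ray(c,cn,.065)[:,:2].astype(np.float32));print("black",r,cv2.boxPoints(r).round(4).tolist())
# panel front edge & open end : scan bright->dark
fe=[(u,150+np.argmax(g[150:200,u]<90)) for u in range(200,295,5)];print("front",ang(ray(c,fe,.06)),fe[0],fe[-1])
oe=[(340+np.argmax(g[v,340:420]<90),v) for v in range(40,170,5)];p=ray(c,oe,.06);print("end",ang(p),p[[0,-1]].round(4).tolist(),oe[0],oe[-1])
z=W[...,2]
print("z col 150:",[(v,round(float(z[v,150]),4),int(g[v,150])) for v in range(8,40,2)])
re=[(u,10+np.where(z[10:60,u]>.068)[0].max()+1) for u in range(70,380,5)];print("rail",ang(ray(c,re,.06)),re[0],re[-1])
print("top z",np.nanmedian(z[100:160,100:170]),np.nanmedian(z[80:140,210:300]))
E
```

```text
[ 191   68  126   82 9693]
black ((0.5709117650985718, -0.02449260652065277), (0.08886374533176422, 0.13946127891540527), 8.560901641845703) [[0.5166000127792358, 0.03779999911785126], [0.5374000072479248, -0.10010000318288803], [0.6251999735832214, -0.0868000015616417], [0.6044999957084656, 0.051100000739097595]]
front (np.float32(6.951566), array([ 0.48424074, -0.02859928], dtype=float32)) (200, np.int64(181)) (290, np.int64(182))
end (np.float32(-82.3108), array([ 0.5982798, -0.1714643], dtype=float32)) [[0.6641, -0.1626, 0.06], [0.5267, -0.1812, 0.06]] (np.int64(391), 40) (np.int64(374), 165)
z col 150: [(8, 0.0008, 27), (10, -0.0013, 18), (12, 0.0753, 145), (14, 0.0749, 237), (16, 0.0733, 235), (18, 0.0745, 236), (20, 0.0745, 234), (22, 0.0734, 234), (24, 0.0748, 234), (26, 0.0749, 237), (28, 0.0734, 225), (30, 0.0686, 126), (32, 0.0599, 194), (34, 0.0605, 245), (36, 0.0598, 244), (38, 0.0594, 244)]
rail (np.float32(7.504039), array([0.6475224 , 0.02146116], dtype=float32)) (70, np.int64(30)) (375, np.int64(32))
top z 0.05967024211179798 0.06486761818909961
```

Emit:
move_arm(
  commands=[
    [[0,0,1,0,0,0],[0,0,2,0,0,0],[0,0,3,0,0,0],[0,0,3.6,0,0,0],[0,0,3.8,0,0,0],[0,0,3.8,0,0,0],[0,0,3.8,0,0,0]],
  ],
)

```text
time: 2.52
position: [0.4934, -0.0371, 0.2537]
tool_rot: [0.998, 0.067, 0.001, 0.0]
ft_force: [-0.5, 0.5, 0.8]
grip_width: 0.0869
grip_force: 0.0
```

Emit:
move_arm(
  commands=[
    [[0,0,0.05,0,0,0],[0,0,0.1,0,0,0],[0,0,0.15,0,0,0],[0,0,0.175,0,0,0],[0,0,0.175,0,0,0]],
  ],
)

```text
time: 3.15
position: [0.493, -0.0364, 0.2456]
tool_rot: [0.998, 0.068, -0.0, -0.0]
ft_force: [-0.3, 0.1, -0.1]
grip_width: 0.0872
grip_force: 0.0
```

Emit:
move_arm(
  commands=[
    [[0,0,0.015,0,0,0],[0,0,0.03,0,0,0],[0,0,0.03,0,0,0]],
  ],
)

```text
time: 3.52
position: [0.493, -0.0365, 0.2445]
tool_rot: [0.998, 0.068, -0.0, -0.0]
ft_force: [-0.5, 0.3, -0.3]
grip_width: 0.087
grip_force: 0.0
```

Emit:
move_arm(
  commands=[
    [[0,0,0.01,0,0,0],[0,0,0.02,0,0,0],[0,0,0.02,0,0,0]],
  ],
)

```text
time: 3.9
position: [0.493, -0.0365, 0.2437]
tool_rot: [0.998, 0.068, -0.0, -0.0]
ft_force: [0.1, -0.2, 0.4]
grip_width: 0.0867
grip_force: 0.0
```

Emit:
move_arm(
  commands=[
    [[0.1,0,0,0,0,0],[0.2,0,0,0,0,0],[0.3,0,0,0,0,0],[0.4,0,0,0,0,0],[0.5,0,0,0,0,0],[0.6,0,0,0,0,0],[0.7,0,0,0,0,0],[0.7,0,0,0,0,0]],
  ],
)

```text
time: 4.9
position: [0.5215, -0.0328, 0.2438]
tool_rot: [0.998, 0.068, 0.001, 0.0]
ft_force: [-0.3, 1.0, -0.4]
grip_width: 0.0868
grip_force: 0.0
```

Run:
```python
from h import *
c=camera("wrist");cv2.imwrite("pics/w2.png",c["pixels"])
s=camera("scene");cv2.imwrite("pics/s2.png",np.vstack([cv2.resize(s["pixels"][110:270,120:340],None,fx=2.6,fy=2)[:, :572],cv2.resize(c["pixels"][:200],(572,223))]))
```

```text
(no output)
```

View pics/s2.png

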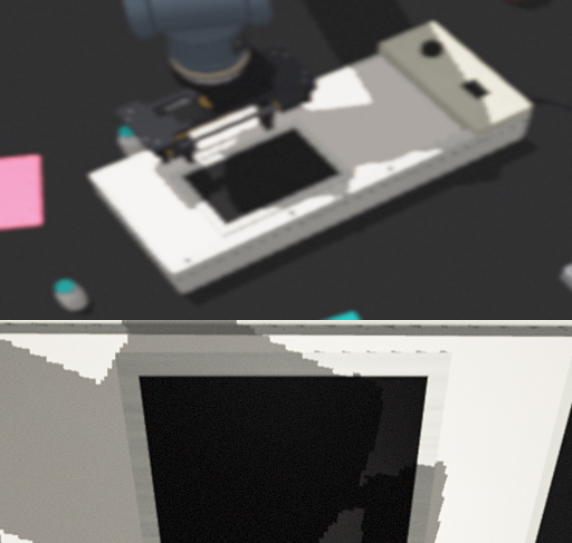

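The plate has moved and is now square, with its back edge about 8 mm short of the rail. I'll keep pushing and watch the force.

Emit:
move_arm(
  commands=[
    [[0.05,0,0,0,0,0],[0.1,0,0,0,0,0],[0.15,0,0,0,0,0],[0.2,0,0,0,0,0],[0.2,0,0,0,0,0]],
  ],
)

```text
time: 5.62
position: [0.529, -0.0316, 0.2437]
tool_rot: [0.998, 0.068, 0.0, 0.0]
ft_force: [-0.8, 0.2, 0.2]
grip_width: 0.0871
grip_force: 0.5
```

Emit:
move_arm(
  commands=[
    [[0.02,0,0,0,0,0],[0.04,0,0,0,0,0],[0.04,0,0,0,0,0]],
  ],
)

```text
time: 6.0
position: [0.53, -0.0314, 0.2437]
tool_rot: [0.998, 0.068, -0.0, -0.0]
ft_force: [-3.1, -1.4, 1.5]
grip_width: 0.0869
grip_force: 1.3
```

Emit:
move_arm(
  commands=[
    [[0.02,0,0,0,0,0],[0.02,0,0,0,0,0]],
  ],
)

```text
time: 6.25
position: [0.5305, -0.0313, 0.2437]
tool_rot: [0.998, 0.068, -0.001, -0.0]
ft_force: [-4.6, -2.3, 2.5]
grip_width: 0.0872
grip_force: 2.5
```

Emit:
move_arm(
  commands=[
    [[0.02,0,0,0,0,0],[0.02,0,0,0,0,0]],
  ],
)

```text
time: 6.5
position: [0.5308, -0.0312, 0.2436]
tool_rot: [0.998, 0.068, -0.002, -0.0]
ft_force: [-6.7, -1.1, 4.4]
grip_width: 0.0872
grip_force: 3.1
```

Forces show the plate seated on the rail. Next I retreat, lift clear, and re-orient for the push along the rail.

Emit:
move_arm(
  commands=[
    [[-0.15,0,0,0,0,0],[-0.3,0,0,0,0,0],[-0.3,0,0,0,0,0],[-0.3,0,-0.6,0,0,0],[-0.3,0,-1.25,0,0,0],[-0.3,0,-1.25,0,0,0]],
  ],
)

```text
time: 7.25
position: [0.5211, -0.033, 0.2954]
tool_rot: [0.998, 0.068, 0.003, 0.001]
ft_force: [0.1, -0.1, -0.3]
grip_width: 0.0869
grip_force: 0.0
```

Emit:
move_arm(
  commands=[
    [[0.2,-0.3,0,0,0,-0.15],[0.4,-0.6,0,0,0,-0.3],[0.6,-0.9,0,0,0,-0.46],[0.8,-1.2,0,0,0,-0.62],[1.0,-1.5,0,0,0,-0.78],[1.2,-1.8,0,0,0,-0.94],[1.4,-2.1,0,0,0,-1.1],[1.6,-2.4,0,0,0,-1.26],[1.8,-2.7,0,0,0,-1.42],[1.91,-2.81,0,0,0,-1.571],[1.91,-2.81,0,0,0,-1.571],[1.91,-2.81,0,0,0,-1.571]],
  ],
  claw=-0.15,
)

```text
time: 8.75
position: [0.5802, 0.0887, 0.293]
tool_rot: [0.658, 0.753, -0.0, -0.0]
ft_force: [-0.2, 0.6, -0.3]
grip_width: 0.0496
grip_force: 0.0
```

Run:
```python
from h import *
o=get_obs();p=o["position"];print(p,R.from_quat(o["tool_rot"]).as_matrix().round(3).tolist(),o["q"],o["grip_width"],"panel",.991*p[0]+.133*p[1]-.567,-.133*p[0]+.991*p[1]+.029)
c=camera("wrist");cv2.imwrite("pics/w3.png",c["pixels"])
```

```text
[0.58019023 0.08872625 0.29300028] [[-0.133, 0.991, -0.001], [0.991, 0.133, 0.0], [0.0, -0.001, -1.0]] [-3.85101251e-02  6.24263609e-01  1.62661030e+00 -1.93481316e-05
  8.91902159e-01 -1.72250053e-01] 0.049626261806391625 panel 0.019769107652887752 0.03976241493078653
```

View pics/w3.png

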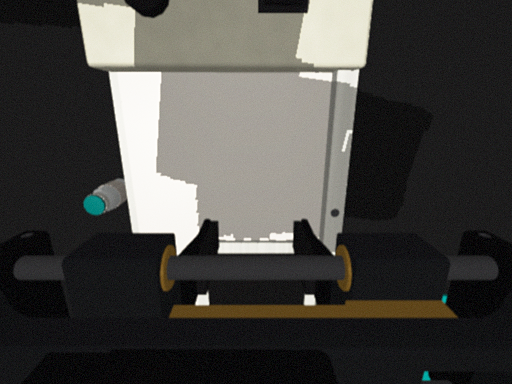

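The wrist view shows the fingers between the panel's front edge and the rail (right, col ~340), clear of the housing. Descending for the push.

Emit:
move_arm(
  commands=[
    [[0,0,0.5,0,0,0],[0,0,1.0,0,0,0],[0,0,1.15,0,0,0],[0,0,1.2,0,0,0],[0,0,1.25,0,0,0],[0,0,1.25,0,0,0]],
  ],
)

```text
time: 9.55
position: [0.5806, 0.0889, 0.2442]
tool_rot: [0.657, 0.753, 0.0, 0.0]
ft_force: [0.1, -0.3, 0.1]
grip_width: 0.0499
grip_force: 0.0
```

Emit:
move_arm(
  commands=[
    [[-0.15,0,0,0,0,0],[-0.3,0,0,0,0,0],[-0.45,0,0,0,0,0],[-0.6,0,0,0,0,0],[-0.75,0,0,0,0,0],[-0.9,0,0,0,0,0],[-1.05,0,0,0,0,0],[-1.2,0,0,0,0,0],[-1.35,0,0,0,0,0],[-1.5,0,0,0,0,0],[-1.5,0,0,0,0,0]],
  ],
)

```text
time: 10.92
position: [0.5888, 0.0286, 0.2437]
tool_rot: [0.657, 0.753, -0.0, 0.001]
ft_force: [0.4, 0.3, 0.7]
grip_width: 0.05
grip_force: 0.0
```

Run:
```python
from h import *
o=get_obs();p=o["position"];print(p,o["ft_force"],"panel",.991*p[0]+.133*p[1]-.567,-.133*p[0]+.991*p[1]+.029)
c=camera("side")["pixels"];s=camera("scene")["pixels"]
cv2.imwrite("pics/s4.png",np.vstack([cv2.resize(s[110:270,120:340],(600,300)),cv2.resize(c[130:320,180:320],(405,300)).repeat(1,1) if 0 else cv2.copyMakeBorder(cv2.resize(c[130:320,180:320],(405,300)),0,0,0,195,0)]))
```

```text
[0.58884499 0.02863629 0.24369633] [0.36997734 0.32757367 0.71035312] panel 0.02035401507750345 -0.020937821361281823
```

View pics/s4.png

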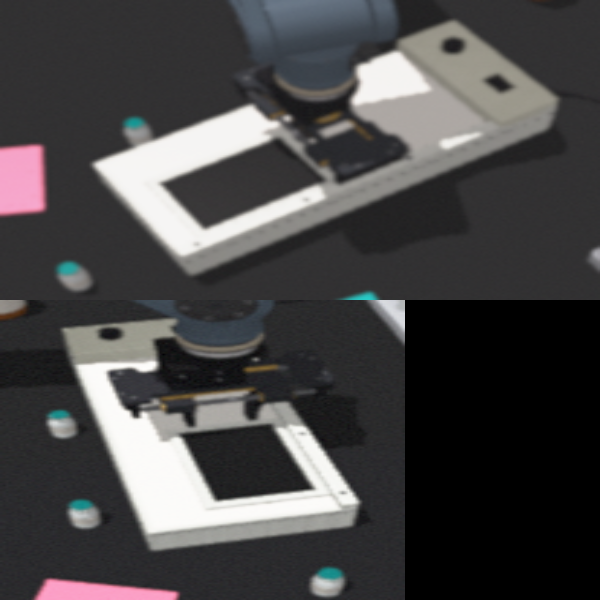

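The plate slides square along the rail. I'll continue most of the way and then measure.

Emit:
move_arm(
  commands=[
    [[-0.15,0,0,0,0,0],[-0.3,0,0,0,0,0],[-0.45,0,0,0,0,0],[-0.6,0,0,0,0,0],[-0.75,0,0,0,0,0],[-0.9,0,0,0,0,0],[-1.05,0,0,0,0,0],[-1.2,0,0,0,0,0],[-1.35,0,0,0,0,0],[-1.4,0,0,0,0,0],[-1.4,0,0,0,0,0]],
  ],
)

```text
time: 12.4
position: [0.5964, -0.0264, 0.2439]
tool_rot: [0.657, 0.754, 0.0, 0.001]
ft_force: [-0.2, -0.1, 0.0]
grip_width: 0.0499
grip_force: 0.0
```

```bash
cat > m.py <<'E'
from h import *
o=get_obs();p=o["position"];print(p,o["ft_force"],"tool",.991*p[0]+.133*p[1]-.567,-.133*p[0]+.991*p[1]+.029)
for n in("scene","side"):
    c=camera(n);W=pts(c);im=c["pixels"];cv2.imwrite(f"pics/m_{n}_{o['time']:.1f}.png",im)
    x=.991*W[...,0]+.133*W[...,1]-.567;y=-.133*W[...,0]+.991*W[...,1]+.029
    b=((im.max(-1)<60)&(W[...,2]>.055)&(W[...,2]<.072)&(abs(x)<.1)&(y>-.29)&(y<.13)).astype(np.uint8)
    k,l,s,_=cv2.connectedComponentsWithStats(b);j=1+s[1:,4].argmax()
    cn=cv2.convexHull(np.argwhere(l==j)[:,::-1].astype(np.int32)).reshape(-1,2)
    q=ray(c,cn,.065);X=np.c_[.991*q[:,0]+.133*q[:,1]-.567,-.133*q[:,0]+.991*q[:,1]+.029].astype(np.float32)
    print(n,s[j],cv2.minAreaRect(X),X.min(0),X.max(0))
E
python3 m.py
```

```text
[ 0.59640914 -0.02642006  0.24386433] [-0.17625956 -0.13639592  0.03414123] tool 0.02052758841285629 -0.07650469201088286
scene [ 163  194   58   41 1057] ((0.02194911241531372, -0.16479066014289856), (0.08060658723115921, 0.13353228569030762), 1.1097103357315063) [-0.01955313 -0.23222582] [ 0.06105443 -0.09817463]
side [ 248  225   46   51 1522] ((0.01985219493508339, -0.16801920533180237), (0.13406959176063538, 0.08347999304533005), 89.70010375976562) [-0.02185916 -0.23492223] [ 0.06191602 -0.10095719]
```

Emit:
move_arm(
  commands=[
    [[-0.1,0,0,0,0,0],[-0.2,0,0,0,0,0],[-0.3,0,0,0,0,0],[-0.36,0,0,0,0,0],[-0.36,0,0,0,0,0],[-0.26,0,0,0,0,0],[0,0,0,0,0,0],[0,0,-1,0,0,0],[1,0,-2,0,0,0],[2,0,-3,0,0,0],[2,0,-3,0,0,0],[2,0,-3,0,0,0]],
  ],
)

```text
time: 14.0
position: [0.5849, 0.0536, 0.3634]
tool_rot: [0.657, 0.754, -0.0, -0.0]
ft_force: [-1.0, -0.4, -0.1]
grip_width: 0.0498
grip_force: 0.0
```

```bash
python3 m.py
python3 - <<'E'
import glob,cv2,numpy as np
a,b=[cv2.imread(sorted(glob.glob(f"pics/m_{n}_*"))[-1]) for n in("scene","side")]
cv2.imwrite("pics/f.png",np.hstack([cv2.resize(a[130:270,120:260],(400,400)),cv2.resize(b[180:320,190:330],(400,400))]))
E
```

```text
[0.58491159 0.05361362 0.36339693] [-0.97693593 -0.44397567 -0.14675494] tool 0.019777994015826694 0.004337855995611834
scene [ 158  198   57   42 1160] ((0.020534979179501534, -0.18248020112514496), (0.0767185315489769, 0.12771765887737274), 0.42407700419425964) [-0.01822093 -0.2463452 ] [ 0.05867677 -0.11862331]
side [ 249  230   47   51 1543] ((0.019548876211047173, -0.1831378936767578), (0.08345766365528107, 0.1320580691099167), 0.207798570394516) [-0.02196778 -0.24921046] [ 0.06146649 -0.11708295]
```

View pics/f.png

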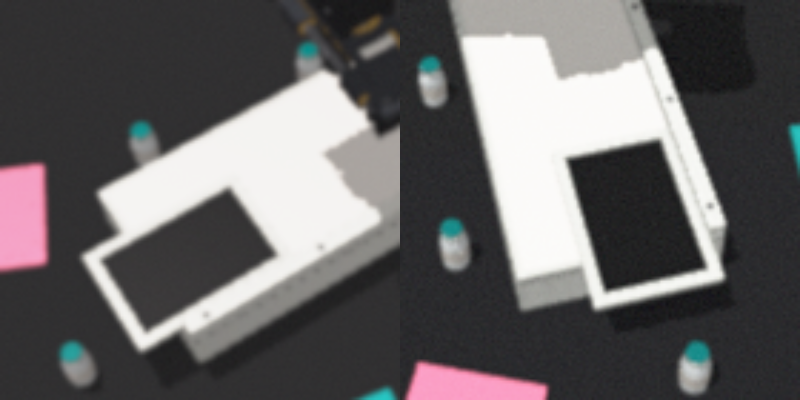

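The plate lies square against the rail (x ≈ +20 mm, y ≈ -182 mm, turn under 0.5°), with about a quarter overhanging the open end. The vials in view are still standing where they were.

```bash
python3 -c "
from rig import *
print(hand_in())"
```

```text
the job is handed in; nothing more can be done
None
```

I handed the job in at about 14 s of the 58 s allowed: by the last camera check the plate lies square against the rail (within 0.5°), with about 42 mm of its 160 mm length out past the open end and the vials undisturbed; no verdict was returned.

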